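# Clip the tape tray to its table anchor

## Task

Clip the shop's wooden tape tray to the table anchor: slide the tray flat along the table, never lifting it, so that the steel eye on its front pushes the sprung gate of the snap hook open and goes right in until the gate snaps shut behind it. Then draw the tray back until the eye comes up against the shut gate, to prove that it is caught, and leave it clipped. Keep the gripper off the anchor and leave the two spools beside it where they are.

Things in the scene. Friction and masses are not known exactly. Their poses are not given: they have to be found in the camera images.
- tray: Loose open wooden tray, 107 mm (x) by 136 mm (y) by 28 mm high, about 0.4 kg, two paper tape rolls fixed in its front part. Origin: centre of its underside; +x points to its front, where a steel eye sticks out, z up. Outer walls 6 mm, floor 5 mm thick; a cross wall 26 mm high at x = -13.5 to -8.5 mm.
- rear_bay (a point): Centre of the floor of the tray's empty rear compartment, tray frame x = -30.5, y = 0, z = 5 mm; axes as the tray's. Inside it measures 34 mm along x and 124 mm along y, open above: open fingers set down in it can push, pull and steer the tray.
- eye_bar (a point): Middle of the eye's upright outer rod (7 mm thick), at x = 109.5, y = 0, z = 27 mm in the tray's frame; this rod goes through the gate. The eye is an oblong loop of that rod standing in the tray's x-z plane; horizontal rods at z = 11 and 43 mm; 48 mm clear between the upright rod and the plate on the tray's front.
- anchor: Steel anchor fixed to the table: post on a foot plate (x = +34 to +100 mm, to 37 mm high) carrying a level snap hook. Origin: on the table below the inside of the hook, z up. The eye enters along +x. Eye rod centre in this frame: x = -36.5 mm touches the shut gate, about +3 is past the opened gate, +14 meets the closed end, -23.5 when drawn back rests on the shut gate's inside.
- hook_mid (a point): Inside of the hook, 27 mm above the anchor's origin; axes as the anchor's. The hook is a U of 8 mm rod, mouth towards -x: arms along x at y = +16 and -16 mm (rod centres; 24 mm clear between), ending at x = -34 mm; inside of the closed end at x = +18 mm.
- gate_mid (a point): Middle of the shut gate across the hook's mouth, 30 mm from hook_mid towards the anchor's -x; axes as the anchor's.
- gate (a joint): Swing of the sprung gate, rad: 0 shut, up to 1.45 pushed inward (towards the anchor's +x). A bar 31 mm long, 6 mm thick, 11 mm high, hinged about the vertical at the end of the +y arm; it cannot swing outward. Its spring shuts it; opening it takes a few newtons.
- twine_spool: Loose twine spool, about 82 x 72 x 40 mm, standing beside the anchor on its +y side; a bystander. Origin: centre of its underside.
- ribbon_spool: Loose ribbon spool, about 85 x 78 x 30 mm, standing beside the anchor on its -y side; a bystander. Origin: centre of its underside.

How it is judged:
On the way, in this order (a step that is already met when the one before it is completed fails the run):
1. the eye's rod is well inside the hook and the gate has snapped shut behind it (x of eye_bar in the frame of anchor between -0.028 and 0.02 m and y of eye_bar in the frame of anchor between -0.013 and 0.013 m and value of joint gate below 0.12 rad and x of eye_bar in the frame of anchor above -0.014 m), for 0.1 s.
2. the tray is drawn back until the eye lies against the inside of the shut gate (x of eye_bar in the frame of anchor between -0.028 and 0.02 m and y of eye_bar in the frame of anchor between -0.013 and 0.013 m and value of joint gate below 0.12 rad and x of eye_bar in the frame of anchor below -0.019 m), for 0.1 s.
At the end, for the whole second after the job is handed in: The eye's rod is inside the hook (between the gate and the closed end, between the arms), the gate is shut to within 0.12 rad, the tray lies flat on the table (within 6 mm and 0.06 rad) and at rest, and both spools stand within 30 mm of where they were (x of eye_bar in the frame of anchor between -0.028 and 0.02 m and y of eye_bar in the frame of anchor between -0.013 and 0.013 m and value of joint gate below 0.12 rad and height (world z) of tray below 0.006 m and angle between tray's own z axis and vertical below 0.06 rad and linear speed of tray below 0.01 m/s and velocity of joint gate below 0.1 rad/s and distance of each of twine_spool, ribbon_spool from where it was at the start of the episode below 0.03 m); the robot touches nothing.
It fails at once if the tray is lifted more than 20 mm or tipped more than 0.25 rad (height (world z) of tray above 0.02 m or angle between tray's own z axis and vertical above 0.25 rad).
It fails at once if the gripper presses on the anchor or its gate (over 2 N) (contact force between the fingers and anchor above 2 N).
It fails at once if a spool is knocked more than 30 mm away (distance of any of twine_spool, ribbon_spool from where it was at the start of the episode above 0.03 m).
It also fails if it takes over 40 s, if anything falls off the work surface, if the arm or the gripper's body presses on something with over 40 N, if the wrist force passes 120 N, or if a joint passes its speed limit or range.

## Robot

A 6-joint arm with a two-finger parallel gripper is mounted at the origin on a cart in front of the work surface, level with it; the furniture and walls round the work are solid. World frame = base frame: x ahead of the robot, y to its left, z up, the work surface at z = 0. Lengths are in m, angles in rad, forces in N, time in s.
With the tool pointing down it reaches from about 0.35 to 0.875 m from the base axis. Payload 15.5 kg.
Tool frame: the origin (TCP) lies at the centre of the arm's flange, where the gripper is bolted on; the fingertips stand 173 mm ahead of it and the grasp point (between the pads) lies 155 mm ahead of it; z points along the fingers, y is the line along which they close (so a half turn about z gives the same grasp; the last joint's range is limited). The gripper opens to 85 mm and grips with 20 to 120 N. Pads are 22 mm wide; open, the fingers measure 114 mm over their backs; the gripper's body (76 mm by 85 mm) begins 54 mm behind the grasp point. The pads swing forward as they close: fully open they stand 13 mm farther back than shut.
Start: joints at [1.242, 0.494, 1.345, -0, 1.302, -0.096], TCP at [0.144, 0.608, 0.405] pointing down, gripper open.
Joint ranges: [-2.91, 2.91], [-0.82, 2.16], [0.22, 2.67], [-1.22, 4.37], [0.12, 2.79], [-3.08, 3.08]. Speed limits (rad/s): [1.89, 1.89, 2.57, 3.01, 3.01, 3.01].

## Interface

Orientations are given as a unit quaternion [w, x, y, z].
In Python, from workcell import r, capture, workorder gives the robot as it stands.
- The arm moves only by the shell command python3 -m crank 'ROWS' [OPENING] [FORCE]. ROWS is JSON, a list of rows, each a list of 2 entries, a list of its own where there are three numbers: the shift along the tool's x, y, z in cm, then the turn about the tool's z in rad. A call has 1 to 12 rows; each row is the pose to reach, as a shift and turn from the pose commanded when the call began, along the tool's axes at that moment; what a row does not reach only later rows make up. A row lasts 1/8 s, in which the tool goes at most 62.5 mm and 10.7 degrees, less where a joint would pass 70% of its speed; a pose out of reach is approached as far as the arm can. A call with a gripper value outside its range is refused whole. OPENING is the opening, from 0 (shut) to 1 (fully open), set as the call begins (- or left out, the last holds). The fingers move at their own pace and stop on an object; FORCE is the grip in N (left out, the last holds). Time passes only in rows, so rows that repeat a pose let the fingers close. It gives the time, the measured TCP pose, the force, the opening and the grip force at its end, in the units of the state.
- r.sense(): the state, without advancing time (a new reading comes with each control period).
- capture(name): name is "scene" or "top"; returns a dict with "color" (480x640x3 uint8, red, green, blue), "z_map" (480x640 float32, m along the optical axis (not along the pixel's ray), 0 where there is no reading), "fx", "fy", "cx", "cy" (pixels), "position" and "orientation" of the camera in the world. Camera axes: x right, y down, z forward; pixel columns grow to the right and rows downward; lengths in m; the calibration is good to about 2 mm. A picture is of the moment at which its call begins.
- workorder.hand_in(): hands the job in; it is judged then, once.
The state is a dict: "time": time; "qpos": joint angles; "joint_vel": joint speeds; "tau": joint torques, N m; "tcp_pos": TCP position; "tool_rot": TCP orientation; "ft_force": force on the tool from outside, world axes, zero at the start; "ft_torque": the same for the moment, N m; "grip_width": opening from 0.0 (shut) to 1.0 (fully open); "grip_force": force on a finger pad.
Only numpy, scipy, OpenCV 4.12 (cv2) and the standard library are available. Lean on these libraries where they do the work, as an engineer would, in place of code of your own. Each camera call takes 0.05 s, during which the arm holds its last target. There are 200 camera calls.

## Working session

There is one attempt and no reset: what is moved stays moved. The work goes in short steps, Python scripts to look and compute and a shell command to move; the robot and the scene stay as the last step left them, time stands still between calls to the robot, and variables do not carry over. Pictures are saved under pics/ and viewed, at most 10 in all, crops included, and the job is handed in when it is done.

```bash
mkdir -p pics; cat > h.py <<'E'
import numpy as np, cv2
from scipy.spatial.transform import Rotation as R
from workcell import r, capture, workorder
def cam(n):
    c=capture(n); q=c['orientation']; c['R']=R.from_quat([q[1],q[2],q[3],q[0]]).as_matrix(); c['p']=np.array(c['position']); return c
def cloud(c):
    v,u=np.mgrid[:480,:640]; z=c['z_map']
    P=np.stack([(u-c['cx'])/c['fx']*z,(v-c['cy'])/c['fy']*z,z],-1)
    return P@c['R'].T+c['p']
def ray(c,u,v,h):
    d=c['R']@np.array([(u-c['cx'])/c['fx'],(v-c['cy'])/c['fy'],1]); return c['p']+d*(h-c['p'][2])/d[2]
E
python3 - <<'E'
from h import *
for n in ('top','scene'):
    c=cam(n); cv2.imwrite(f'pics/{n}0.png',c['color'][:,:,::-1]); np.savez(f'{n}0.npz',**c); print(n,c['p'],c['fx'],c['R'].round(3).tolist())
s=r.sense(); print(s)
E
```

```text
top [0.40876309 0.03544409 1.03681183] 623.6689535252779 [[-0.009, -0.981, 0.193], [-1.0, 0.009, -0.001], [-0.001, -0.193, -0.981]]
scene [-0.05695451 -0.49283342  0.52292174] 595.5377516932573 [[0.635, -0.365, 0.681], [-0.772, -0.318, 0.55], [0.016, -0.875, -0.484]]
{'time': 0.1, 'qpos': array([ 1.24250174e+00,  4.94142863e-01,  1.34604294e+00,  6.50719521e-06,
        1.30249087e+00, -9.54615191e-02]), 'joint_vel': array([ 9.89632008e-05, -1.07697256e-03, -8.18915189e-04, -1.22107381e-03,
        4.68791619e-04, -1.27789837e-04]), 'tau': array([ 2.04227319e-03, -8.83591175e+01, -3.84564972e+01, -3.67933544e-04,
        5.11114747e-03, -1.26057006e-05]), 'tcp_pos': array([0.14414298, 0.60802762, 0.4041551 ]), 'tool_rot': array([-1.17049515e-04,  1.16154592e-01,  9.93230999e-01, -5.29230820e-04]), 'ft_force': array([ 0.86426065, -0.2550411 ,  0.4017244 ]), 'ft_torque': array([-0.02326983,  0.03038636,  0.00945838]), 'grip_force': 0.0, 'grip_width': 1.0047088282725702}
```

View pics/top0.png

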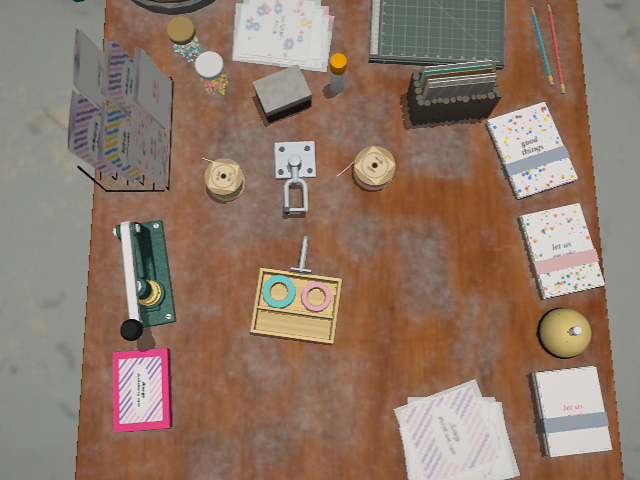

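View pics/scene0.png

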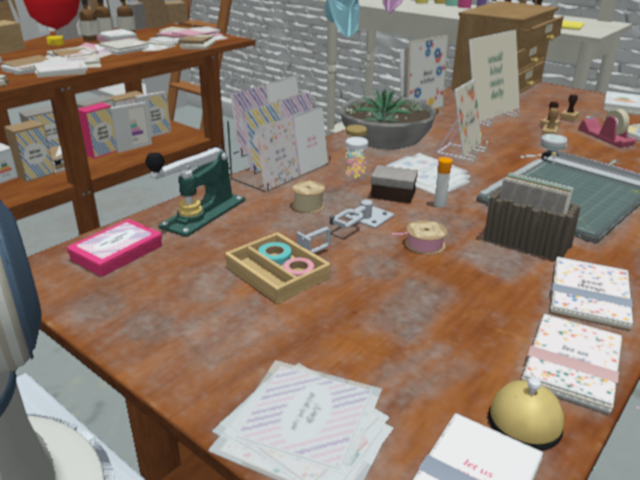

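The top view shows the tray at about (296,305) with its eye reaching up to (304,238). The hook mouth is at about (295,212), the foot plate at (295,160) and the spools at (224,178) and (374,168). Next I measure these.

```bash
cat > meas.py <<'E'
from h import *
def measure(c):
    P=cloud(c); hsv=cv2.cvtColor(c['color'],cv2.COLOR_RGB2HSV); X,Y,Z=P[...,0],P[...,1],P[...,2]
    return P,hsv
def line(pts):
    m=pts.mean(0); d=np.linalg.svd(pts-m,full_matrices=False)[2][0]; d=d*np.sign(d[0]); return m,np.arctan2(d[1],d[0])
E
python3 - <<'E'
from meas import *
c=dict(np.load('top0.npz')); P,hsv=measure(c)
sub=P[220:350,240:350]; 
ok=(sub[...,2]>.012)&(sub[...,2]<.036)
m=ok.astype(np.uint8); n,l,st,ce=cv2.connectedComponentsWithStats(cv2.morphologyEx(m,cv2.MORPH_OPEN,np.ones((7,7))))
i=1+st[1:,4].argmax(); q=(sub[...,:2][(l==i)]).astype(np.float32)
print('tray rect',cv2.minAreaRect(q*1000), st[i])
for z0 in (P[380:400,300:330,2],P[160,300:330,2]): print('z table',np.median(z0))
# steel: low saturation
s=(hsv[...,1]<60)&(hsv[...,2]>70)
for name,(v0,v1,u0,u1) in dict(eye=(230,268,285,325),hook=(176,220,275,315),plate=(138,180,270,320)).items():
    mm=s[v0:v1,u0:u1]; Q=P[v0:v1,u0:u1][mm]; 
    print(name,mm.sum(),np.percentile(Q[:,2],[5,25,50,75,95]).round(3))
    for row in range(v0,v1,2):
        us=np.where(s[row,u0:u1])[0]
        if len(us): print(row,''.join('#' if k else '.' for k in s[row,u0:u1]), np.round(P[row,u0:u1,2][s[row,u0:u1]].max(),3))
for n,(v0,v1,u0,u1) in dict(tw=(150,205,195,250),rb=(140,195,350,400)).items():
    Q=P[v0:v1,u0:u1].reshape(-1,3); Q=Q[Q[:,2]>.015]; print(n,Q.mean(0),Q.min(0),Q.max(0))
E
```

```text
tray rect ((568.3352661132812, 102.95791625976562), (20.34588050842285, 18.268686294555664), 89.91864013671875) [ 33  51  13  12 127]
z table 0.0008207683903654894
z table 0.0050320569869319876
eye 192 [0.    0.016 0.046 0.047 0.05 ]
236 ...................###.................. 0.043
238 ..................#####................. 0.045
240 ..................#####................. 0.05
242 .................######................. 0.048
244 .................######................. 0.05
246 .................######................. 0.05
248 ................#######................. 0.047
250 ................######.................. 0.052
252 ................######.................. 0.05
254 ...............#######.................. 0.049
256 ...............######................... 0.05
258 ...............######................... 0.049
260 ...............######................... 0.051
262 ..............######.................... 0.05
264 ..............######.................... 0.047
266 ..............######.................... 0.047
hook 656 [-0.001  0.005  0.03   0.032  0.035]
176 ######
[... 1891 characters left out ...]
#########################################.... 0.039
166 ##############################################.... 0.037
168 ###.#########################.################.... 0.036
170 #....#########################################.... 0.034
172 #....#########################################.... 0.035
174 .....#########################################.... 1.037
176 .....#########################################.... 1.037
178 ......########......###########................... 0.036
tw [0.73216512 0.19303414 0.04931399] [0.40876309 0.03544409 0.0152114 ] [0.76888454 0.22632028 1.03681183]
rb [ 0.75226615 -0.05754376  0.04188992] [ 0.40876309 -0.09353069  0.01592681] [0.79101718 0.03544409 1.03681183]
```

```bash
cat >> meas.py <<'E'
def steel_mid(c,s,rows,u0,u1,h,split=None):
    out=[]
    for v in rows:
        us=np.where(s[v,u0:u1])[0]+u0
        if split: a=us[us<split];b=us[us>=split]; u=(a.mean()+b.mean())/2
        else: u=us.mean()
        out.append(ray(c,u,v,h)[:2])
    return np.array(out)
def tray(c,v0,v1,u0,u1):
    P,hsv=measure(c); Z=P[v0:v1,u0:u1,2]; hs=hsv[v0:v1,u0:u1]
    wood=(hs[...,0]>12)&(hs[...,0]<32)&(hs[...,1]>60)&(hs[...,2]>120)
    k=(wood&(abs(Z-.028)<.007)).astype(np.uint8)
    n,l,st,_=cv2.connectedComponentsWithStats(k); k=l==1+st[1:,4].argmax()
    vv,uu=np.where(k); q=np.array([ray(c,u+u0,v+v0,.028)[:2] for u,v in zip(uu,vv)],np.float32)
    return cv2.minAreaRect(q*1000),k
E
python3 - <<'E'
from meas import *
c=dict(np.load('top0.npz')); P,hsv=measure(c); s=(hsv[...,1]<60)&(hsv[...,2]>70)
h=steel_mid(c,s,range(185,206),280,312,.029,295); m,a=line(h); print('hook line',m,a)
p=steel_mid(c,s,range(143,172),274,318,.006); m2,a2=line(p); print('plate',m2,a2)
e=steel_mid(c,s,range(238,267),285,325,.044); me,ae=line(e); print('eye',me,ae,e[0])
d=m2-m; print('hook->plate dir',np.arctan2(d[1],d[0]))
for v in (178,180,183): print('closed end outer',v,ray(c,295,v,.029))
for v in (207,209,212): print('mouth',v,ray(c,295,v,.029))
for v in (141,177): print('plate edge',v,ray(c,295,v,.005))
for v in (235,237): print('eyetip',v,ray(c,305,v,.044))
t,k=tray(c,255,350,240,350); print(t,k.sum())
for row in k[::3]: print(''.join('#' if x else '.' for x in row))
E
```

```text
hook line [0.70575027 0.0757694 ] 0.03923020119501332
plate [0.78107641 0.07822442] 0.03167098876989307
eye [0.6052104  0.06203746] -0.14226589159804587 [0.62840865 0.05922782]
hook->plate dir 0.03258031717736072
closed end outer 178 [0.73549545 0.07600288 0.029     ]
closed end outer 180 [0.73197694 0.07600728 0.029     ]
closed end outer 183 [0.72670769 0.07601387 0.029     ]
mouth 207 [0.68491801 0.07606611 0.029     ]
mouth 209 [0.6814645  0.07607042 0.029     ]
mouth 212 [0.67629251 0.07607689 0.029     ]
plate edge 141 [0.81076858 0.07688438 0.005     ]
plate edge 177 [0.74507913 0.07696649 0.005     ]
eyetip 235 [0.63341977 0.05920604 0.044     ]
eyetip 237 [0.63007796 0.05922056 0.044     ]
((521.2911376953125, 74.39740753173828), (135.7940673828125, 106.78797912597656), 81.57711791992188) 1243
..............................................................................................................
..............................................................................................................
................................................................
[... 2565 characters left out ...]
................####..............
...................###########################.............................................####...............
.........................................##########################........................####...............
..............................................................###########################..###................
...................................................................................###########................
..............................................................................................................
..............................................................................................................
```

```bash
cat > go.py <<'E'
from h import *
A=np.array([.711,.0759]); AY=.033
def rel(xy,z,yaw):
    "shift in tool cm + turn to bring the tool y axis to yaw+90deg at xy,z"
    s=r.sense(); q=s['tool_rot']; M=R.from_quat([q[1],q[2],q[3],q[0]]).as_matrix()
    d=M.T@(np.array([*xy,z])-s['tcp_pos'])*100; y=np.arctan2(M[1,1],M[0,1])-np.pi/2
    print('t',s['time'],'pos',s['tcp_pos'].round(4),'yaw',round(y,4),'F',np.round(s['ft_force'],1),'| shift',d.round(2),'turn',round(-(yaw-y),4))
def bay(xe,ye=0,yaw=AY):
    "TCP xy for the eye bar at anchor xe,ye, tray at yaw"
    c,s_=np.cos(AY),np.sin(AY); e=A+np.array([c*xe-s_*ye,s_*xe+c*ye]); return e-.14*np.array([np.cos(yaw),np.sin(yaw)])
E
python3 -c "
from go import *
rel((.4911,.0789),.4,-.1465)"
```

```text
t 0.1 pos [0.1441 0.608  0.4042] yaw -0.2328 F [ 0.9 -0.3  0.4] | shift [-45.97 -43.48   0.46] turn -0.0863
```

```bash
python3 -m crank '[[[-4.2,-4,0.5],-0.01],[[-8.4,-7.9,0.5],-0.02],[[-12.5,-11.9,0.5],-0.03],[[-16.7,-15.8,0.5],-0.04],[[-20.9,-19.8,0.5],-0.05],[[-25.1,-23.7,0.5],-0.06],[[-29.3,-27.7,0.5],-0.07],[[-33.4,-31.6,0.5],-0.08],[[-37.6,-35.6,0.5],-0.086],[[-41.8,-39.5,0.5],-0.086],[[-45.97,-43.48,0.5],-0.086],[[-45.97,-43.48,0.5],-0.086]]' 1 20
python3 -c "
from go import *
rel((.4911,.0789),.24,-.1465)"
```

```text
time: 1.6
tcp_pos: [0.4929, 0.0761, 0.3994]
tool_rot: [0.0, 0.075, 0.997, -0.0]
ft_force: [0.0, 0.2, 0.1]
grip_width: 1.001
grip_force: 0.0
t 1.6 pos [0.4929 0.0761 0.3994] yaw -0.151 F [0.  0.2 0.1] | shift [ 0.23  0.26 15.94] turn -0.0045
```

```bash
python3 -m crank '[[[0,0,4],0],[[0,0,8],0],[[0,0,12],0],[[0,0,15.9],0],[[0,0,15.9],0],[[0,0,15.9],0]]'
python3 - <<'E'
from go import *
rel((.4911,.0789),.19,-.1465)
from meas import tray
c=cam('top'); cv2.imwrite('pics/top1.png',cv2.resize(c['color'][200:360,220:380,::-1],(640,640))[:600])
c=cam('scene'); cv2.imwrite('pics/sc1.png',cv2.resize(c['color'][150:320,190:390,::-1],(700,595)))
E
```

```text
time: 2.35
tcp_pos: [0.4913, 0.0794, 0.2418]
tool_rot: [0.0, 0.073, 0.997, 0.0]
ft_force: [0.8, -0.6, 0.3]
grip_width: 0.999
grip_force: 0.0
t 2.35 pos [0.4913 0.0794 0.2418] yaw -0.1464 F [ 0.8 -0.6  0.3] | shift [ 0.02 -0.05  5.18] turn 0.0001
```

View pics/sc1.png

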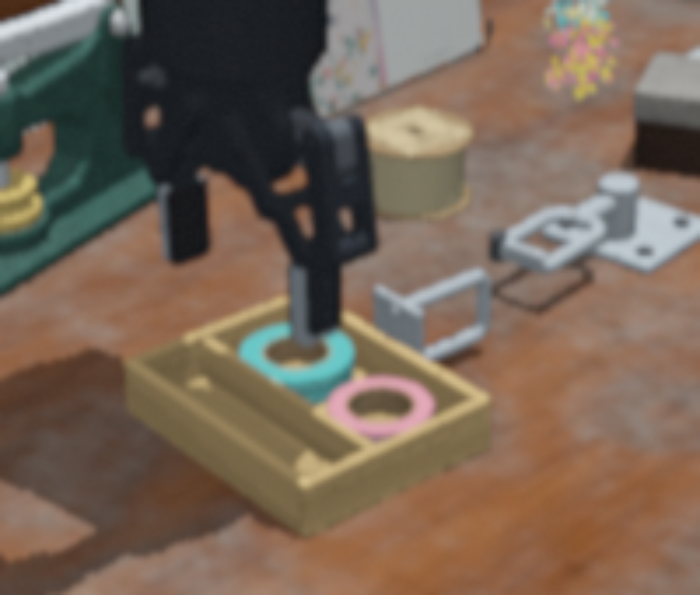

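The crop shows the open fingers hanging above the bay, the near tip at (315,335), with the tray unmoved. I go down.

```bash
python3 -m crank '[[[0,-0.05,3],0],[[0,-0.05,5.2],0],[[0,-0.05,5.2],0],[[0,-0.05,5.8],0],[[0,-0.05,6.0],0],[[0,-0.05,6.0],0]]'
```

```text
time: 3.2
tcp_pos: [0.4912, 0.0785, 0.181]
tool_rot: [0.0, 0.073, 0.997, 0.0]
ft_force: [-0.2, -0.7, -0.0]
grip_width: 1.0
grip_force: 0.0
```

```bash
python3 -m crank '[[[0,0,0.3],0],[[0,0,0.5],0],[[0,0,0.5],0]]'
python3 - <<'E'
from go import *
c=cam('scene'); cv2.imwrite('pics/sc2.png',cv2.resize(c['color'][150:320,190:390,::-1],(700,595)))
rel((.4911,.0789),.172,-.1465)
E
```

```text
time: 3.58
tcp_pos: [0.4911, 0.0785, 0.1755]
tool_rot: [-0.0, 0.073, 0.997, -0.0]
ft_force: [1.0, 0.8, 1.3]
grip_width: 0.999
grip_force: 0.0
t 3.625 pos [0.4911 0.0785 0.1756] yaw -0.1468 F [ 0.  -0.1 -0.7] | shift [0.   0.04 0.36] turn -0.0003
```

View pics/sc2.png

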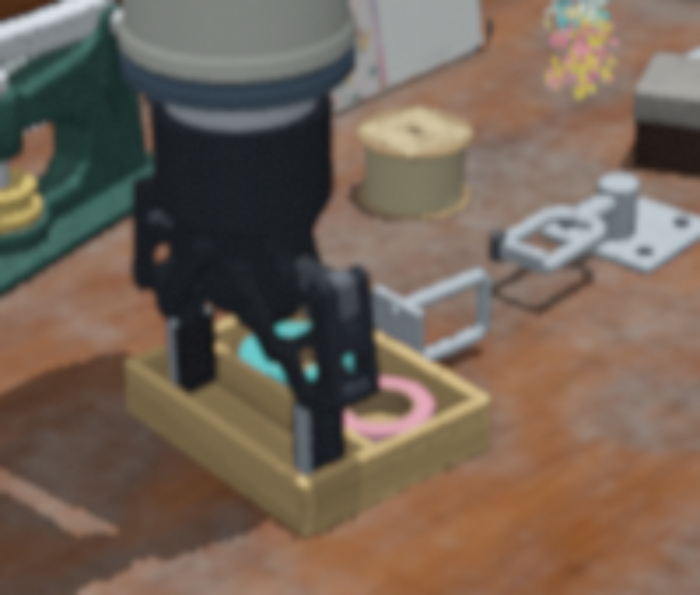

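The fingers are inside the rear bay, the near tip at (318,465), with no contact. I lower a little more, then work out the alignment.

```bash
python3 -m crank '[[[0,0,0.2],0],[[0,0,0.4],0],[[0,0,0.4],0]]'
python3 - <<'E'
from go import *
for xe,off in ((-.065,.0),(-.05,.006)):
    b=bay(xe,-.001)+off*np.array([np.cos(AY),np.sin(AY)]); rel(b,.1715,AY)
E
```

```text
time: 4.0
tcp_pos: [0.4911, 0.0785, 0.1715]
tool_rot: [-0.0, 0.073, 0.997, -0.0]
ft_force: [-0.9, 0.3, 0.2]
grip_width: 1.003
grip_force: 0.0
t 4.0 pos [0.4911 0.0785 0.1715] yaw -0.1468 F [-0.9  0.3  0.2] | shift [-1.65 -0.81 -0.  ] turn -0.1798
t 4.0 pos [0.4911 0.0785 0.1715] yaw -0.1468 F [-0.9  0.3  0.2] | shift [-3.71 -0.43 -0.  ] turn -0.1798
```

```bash
python3 -m crank '[[[-0.3,-0.2,0],-0.04],[[-0.6,-0.4,0],-0.08],[[-0.9,-0.6,0],-0.12],[[-1.2,-0.8,0],-0.16],[[-1.6,-0.9,0],-0.18],[[-2.0,-0.9,0],-0.18],[[-2.4,-0.9,0],-0.18],[[-2.8,-0.9,0],-0.18],[[-3.0,-0.9,0],-0.18],[[-3.0,-0.9,0],-0.18]]'
cat > look.py <<'E'
from go import *
from meas import line,steel_mid
import sys
c=cam('top'); P=cloud(c); hsv=cv2.cvtColor(c['color'],cv2.COLOR_RGB2HSV)
X,Y,Z=P[...,0],P[...,1],P[...,2]; s=(hsv[...,1]<60)&(hsv[...,2]>70)
# eye: steel at top-rod height, ahead of the tray
k=(s&(Z>.0405)&(Z<.056)&(X>.55)&(X<.73)&(abs(Y-.0755)<.04)).astype(np.uint8)
n,l,st,_=cv2.connectedComponentsWithStats(k); k=l==1+st[1:,4].argmax()
vv,uu=np.where(k); q=np.array([ray(c,u,v,.045)[:2] for u,v in zip(uu,vv)])
xr=np.arange(q[:,0].min()+.012,q[:,0].max()-.002,.002)
ctr=np.array([q[abs(q[:,0]-x)<.001].mean(0) for x in xr if (abs(q[:,0]-x)<.001).any()]); m,a=line(ctr)
tip=np.percentile(q[:,0],99.5); bar=np.array([tip-.003,m[1]+np.tan(a)*(tip-.003-m[0])])
d=bar-A; C,S=np.cos(AY),np.sin(AY)
print('n',k.sum(),'yaw',round(a,4),'bar',bar.round(4),'in anchor mm',(1000*np.array([C*d[0]+S*d[1],C*d[1]-S*d[0]])).round(1))
if len(sys.argv)>1: cv2.imwrite(sys.argv[1],cv2.resize(c['color'][150:330,210:390,::-1],(600,600),interpolation=cv2.INTER_CUBIC))
rel((.5,.07),.1715,AY)
E
python3 look.py pics/t3.png
```

```text
time: 5.25
tcp_pos: [0.5199, 0.0652, 0.1717]
tool_rot: [0.0, -0.017, 1.0, -0.0]
ft_force: [-0.1, 0.4, -0.2]
grip_width: 0.995
grip_force: 0.0
n 37 yaw 0.0 bar [0.6518 0.0714] in anchor mm [-59.3  -2.6]
t 5.3 pos [0.5199 0.0652 0.1718] yaw 0.0331 F [-0.2  0.4  0.7] | shift [1.97 0.55 0.02] turn 0.0001
```

View pics/t3.png

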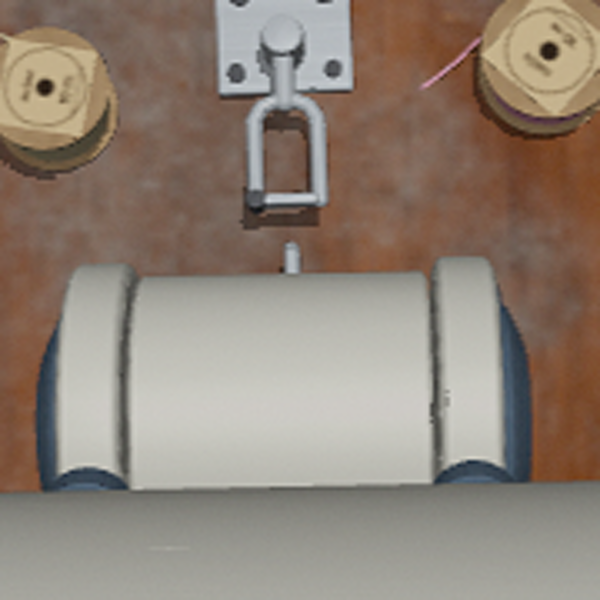

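The eye tip at (291,245) is in line with the hook mouth, whose centre is at about (290,200); the arm hides the tray. I push up to just before the gate.

```bash
python3 -m crank '[[[-0.4,0,0],0],[[-0.8,0,0],0],[[-1.2,0,0],0],[[-1.6,0,0],0],[[-1.8,0,0],0],[[-1.8,0,0],0]]'
python3 look.py
python3 - <<'E'
from meas import *
c=cam('scene'); cv2.imwrite('pics/sc4.png',cv2.resize(c['color'][150:320,190:420,::-1],(800,591)))
E
```

```text
time: 6.05
tcp_pos: [0.5374, 0.0658, 0.1717]
tool_rot: [-0.0, -0.017, 1.0, -0.0]
ft_force: [-3.6, -0.5, 3.3]
grip_width: 0.997
grip_force: 1.9meas.py:6: RuntimeWarning: Mean of empty slice.
  m=pts.mean(0); d=np.linalg.svd(pts-m,full_matrices=False)[2][0]; d=d*np.sign(d[0]); return m,np.arctan2(d[1],d[0])
  ret = ret.dtype.type(ret / rcount)
Traceback (most recent call last):
  File "look.py", line 11, in <module>
    ctr=np.array([q[abs(q[:,0]-x)<.001].mean(0) for x in xr if (abs(q[:,0]-x)<.001).any()]); m,a=line(ctr)
                                                                                                 ~~~~^^^^^
  File "meas.py", line 6, in line
    m=pts.mean(0); d=np.linalg.svd(pts-m,full_matrices=False)[2][0]; d=d*np.sign(d[0]); return m,np.arctan2(d[1],d[0])
                     ~~~~~~~~~~~~~^^^^^^^^^^^^^^^^^^^^^^^^^^^
numpy.linalg.LinAlgError: 1-dimensional array given. Array must be at least two-dimensional
```

View pics/sc4.png

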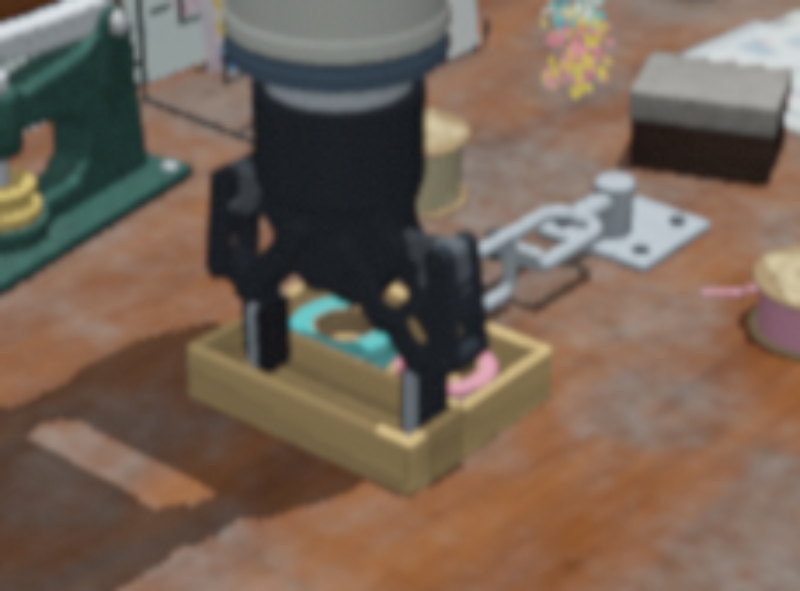

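The crop shows the eye just short of the hook. The tray rim corners are at about (188,349), (412,444) and (551,347), and I cast those for yaw.

```bash
sed -i 's/xr=np.arange(q\[:,0\].min()+.012/xr=np.arange(q[:,0].min()+.002/' look.py
python3 - <<'E'
from go import *
c=dict(np.load('scene0.npz'))
k=[ray(c,190+.2875*x,150+.2876*y,.028)[:2] for x,y in ((188,349),(412,444),(551,347))]
print(k); e=k[0]-k[1]; f=k[2]-k[1]; print('len',np.hypot(*e),np.hypot(*f),'yaw',np.arctan2(-e[0],e[1]),np.arctan2(f[1],f[0]))
E
python3 look.py
```

```text
[array([0.50400932, 0.13065935]), array([ 0.51157468, -0.00074359]), array([0.61650107, 0.00404292])]
len 0.13162054023782713 0.1050355086271471 yaw 0.057510247885494505 0.04558612341769664
n 17 yaw -0.0017 bar [0.669 0.073] in anchor mm [-42.   -1.5]
t 6.2 pos [0.5373 0.0658 0.1717] yaw 0.0332 F [-4.3  1.   3. ] | shift [3.72 0.54 0.02] turn 0.0002
```

```bash
python3 -m crank '[[[-0.4,0,0],0],[[-0.8,0,0],0],[[-1.2,0,0],0],[[-1.6,0,0],0],[[-2.0,0,0],0],[[-2.0,0,0],0]]'
python3 look.py pics/t5.png
```

```text
time: 6.95
tcp_pos: [0.5566, 0.0665, 0.1715]
tool_rot: [-0.001, -0.017, 1.0, -0.0]
ft_force: [-9.5, 0.1, 5.8]
grip_width: 0.998
grip_force: 4.5Traceback (most recent call last):
  File "look.py", line 8, in <module>
    n,l,st,_=cv2.connectedComponentsWithStats(k); k=l==1+st[1:,4].argmax()
                                                         ~~~~~~~~~~~~~~~^^
ValueError: attempt to get argmax of an empty sequence
```

```bash
python3 -m crank '[[[-0.4,0,0],0],[[-0.8,0,0],0],[[-1.2,0,0],0],[[-1.6,0,0],0],[[-2.0,0,0],0],[[-2.4,0,0],0],[[-2.8,0,0],0],[[-3.0,0,0],0],[[-3.0,0,0],0]]'
python3 - <<'E'
from go import *
rel((.5,.07),.1715,AY)
a=cam('top')['color'][120:240,240:360]; b=cam('scene')['color'][180:260,290:400]
o=np.hstack([cv2.resize(a,(400,400),interpolation=2),cv2.resize(b,(400,400),interpolation=2)]); cv2.imwrite('pics/c6.png',o[:,:,::-1])
E
```

```text
time: 8.12
tcp_pos: [0.5878, 0.0675, 0.1717]
tool_rot: [0.0, -0.017, 1.0, 0.0]
ft_force: [0.9, -0.5, -0.7]
grip_width: 1.002
grip_force: 0.1
t 8.125 pos [0.5878 0.0675 0.1717] yaw 0.0332 F [ 0.9 -0.5 -0.7] | shift [8.76 0.54 0.02] turn 0.0002
```

View pics/c6.png

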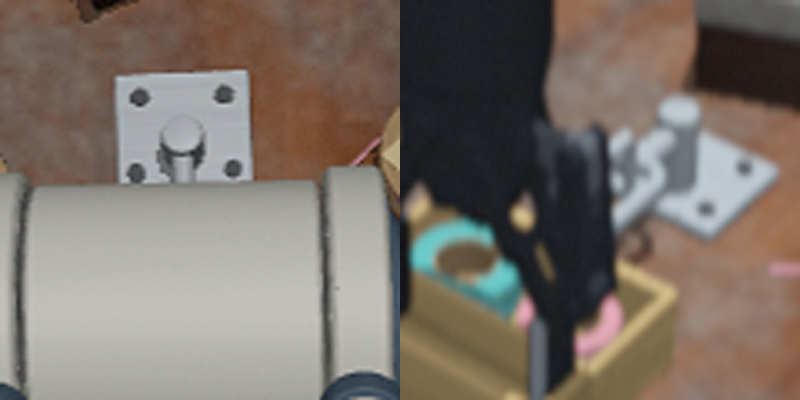

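The left half shows the arm hiding the hook; the right half shows the hook rods at about (640,190), with the eye not readable. The force dropped to zero at eye x of about +8 mm, which suggests the snap. I push 4 mm more to be sure, then draw back.

```bash
python3 -m crank '[[[-0.2,0,0],0],[[-0.4,0,0],0],[[-0.4,0,0],0],[[-0.4,0,0],0]]'; python3 -m crank '[[[0.4,0,0],0],[[0.8,0,0],0],[[1.2,0,0],0],[[1.6,0,0],0],[[1.9,0,0],0],[[2.2,0,0],0],[[2.5,0,0],0],[[2.8,0,0],0],[[3.1,0,0],0],[[3.4,0,0],0],[[3.7,0,0],0],[[3.7,0,0],0]]'
```

```text
time: 8.72
tcp_pos: [0.5911, 0.0676, 0.1717]
tool_rot: [-0.0, -0.017, 1.0, -0.0]
ft_force: [-5.4, -0.1, 4.2]
grip_width: 1.004
grip_force: 2.6
time: 10.22
tcp_pos: [0.5541, 0.0664, 0.1717]
tool_rot: [-0.0, -0.017, 1.0, 0.0]
ft_force: [1.5, 0.2, 1.0]
grip_width: 1.008
grip_force: 0.5
```

```bash
python3 -m crank '[[[0.2,0,0],0],[[0.4,0,0],0],[[0.6,0,0],0],[[0.6,0,0],0]]'; python3 -m crank '[[[0.1,0,0],0],[[0.2,0,0],0],[[0.3,0,0],0],[[0.3,0,0],0]]'
```

```text
time: 10.72
tcp_pos: [0.5482, 0.0662, 0.1717]
tool_rot: [-0.0, -0.017, 1.0, -0.0]
ft_force: [0.8, -0.2, 1.2]
grip_width: 1.0
grip_force: 0.7
time: 11.22
tcp_pos: [0.5453, 0.0661, 0.1717]
tool_rot: [-0.0, -0.017, 1.0, 0.0]
ft_force: [1.6, 1.3, 0.6]
grip_width: 1.001
grip_force: 1.1
```

```bash
python3 -m crank '[[[0.1,0,0],0],[[0.2,0,0],0],[[0.2,0,0],0]]'; python3 -m crank '[[[0.1,0,0],0],[[0.2,0,0],0],[[0.2,0,0],0]]'
```

```text
time: 11.6
tcp_pos: [0.5433, 0.066, 0.1716]
tool_rot: [-0.0, -0.017, 1.0, -0.0]
ft_force: [1.4, 0.4, -0.3]
grip_width: 1.0
grip_force: 1.0
time: 11.98
tcp_pos: [0.5417, 0.066, 0.1717]
tool_rot: [0.0, -0.017, 1.0, -0.0]
ft_force: [4.8, 0.8, -1.5]
grip_width: 1.0
grip_force: 2.6
```

```bash
python3 -m crank '[[[0.1,0,0],0],[[0.1,0,0],0],[[0.1,0,0],0]]'; python3 - <<'E'
from go import *
rel((.5,.07),.1715,AY)
a=cam('top')['color'][150:270,240:360]; b=cam('scene')['color'][170:300,230:380]
o=np.hstack([cv2.resize(a,(400,400),interpolation=2),cv2.resize(b,(400,347),interpolation=2)[:347] if 0 else cv2.resize(b,(400,400),interpolation=2)]); cv2.imwrite('pics/c7.png',o[:,:,::-1])
E
```

```text
time: 12.35
tcp_pos: [0.5414, 0.0659, 0.1719]
tool_rot: [0.001, -0.017, 1.0, 0.0]
ft_force: [8.9, 0.3, -3.7]
grip_width: 0.997
grip_force: 4.3
t 12.35 pos [0.5414 0.0659 0.1719] yaw 0.0332 F [ 8.9  0.3 -3.7] | shift [4.12 0.54 0.03] turn 0.0002
```

View pics/c7.png

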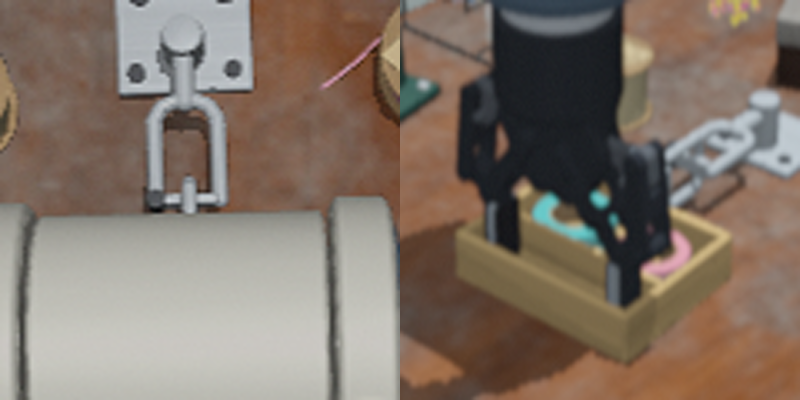

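The eye is caught. Its rod at (188,185) stands inside the shut gate bar (y≈200), and the draw-back force rose to 9 N. I centre the fingers in the bay, lift out and check.

```bash
python3 -m crank '[[[-0.4,0,0],0],[[-0.9,0,0],0],[[-0.9,0,0],0],[[-0.9,0,-1],0],[[-0.9,0,-3],0],[[-0.9,0,-6],0],[[-0.9,0,-10],0],[[-0.9,0,-15],0],[[-0.9,0,-19],0],[[-0.9,0,-19],0]]'; python3 -m crank '[[[4,5,0],0],[[8,10,0],0],[[11,15,0],0],[[12,20,0],0],[[12,24,0],0],[[12,24,0],0],[[12,24,0],0],[[12,24,0],0]]'
python3 look.py pics/t8.png
```

```text
time: 13.7
tcp_pos: [0.5497, 0.0663, 0.3652]
tool_rot: [0.003, -0.017, 1.0, -0.0]
ft_force: [0.2, 0.4, -0.9]
grip_width: 1.0
grip_force: 0.0
time: 14.7
tcp_pos: [0.4216, 0.3011, 0.3615]
tool_rot: [-0.0, -0.016, 1.0, -0.0]
ft_force: [0.0, -0.5, 0.9]
grip_width: 1.001
grip_force: 0.0
n 196 yaw 0.0191 bar [0.6843 0.0729] in anchor mm [-26.8  -2.2]
t 14.75 pos [0.4216 0.3012 0.3616] yaw 0.032 F [-0.3 -0.4 -0.4] | shift [ -7.1  -23.35  19.01] turn -0.001
```

View pics/t8.png

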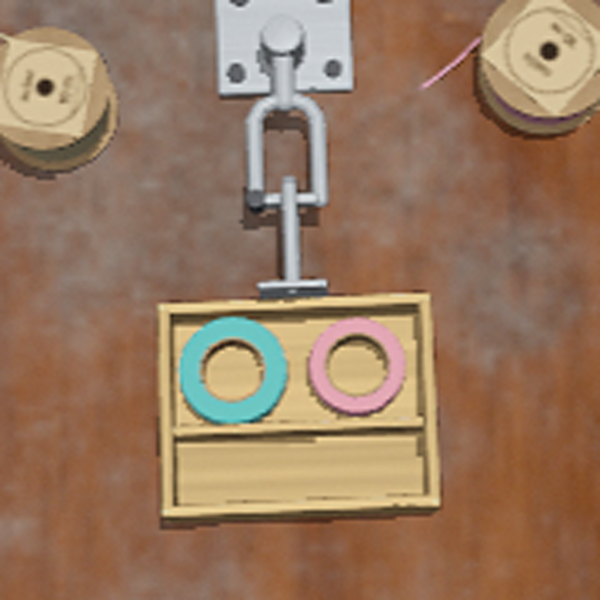

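The tray lies flat, and the eye tip at (290,180) is inside the shut gate at (290,200). The spools have not moved.

```bash
python3 -c "
from workcell import workorder
print(workorder.hand_in())"
```

```text
the job is handed in; nothing more can be done
None
```

The tray is clipped to the anchor and the job is handed in: the eye was pushed in past the gate, then drawn back against the shut gate until the pull rose to about 9 N, with the spools in place and the arm clear; hand-in gave no verdict.

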